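# Hitch and latch the pull bar of a seal stretching jig

### The arm

A 6-joint arm with a two-finger parallel gripper is mounted at the origin on the work surface. World frame = base frame: x ahead of the robot, y to its left, z up, the work surface at z = 0. Lengths are in m, angles in rad, forces in N, time in s.
With the tool pointing down it reaches from about 0.25 to 0.725 m from the base axis. Payload 4 kg.
Tool frame: the origin (TCP) lies midway between the tips of the shut fingers; the grasp point (between the pads) lies 19 mm behind it; z points along the fingers, y is the line along which they close (so a half turn about z gives the same grasp; the last joint's range is limited). The gripper opens to 85 mm and grips with 20 to 120 N. Pads are 22 mm wide; open, the fingers measure 114 mm over their backs; the gripper's body (76 mm by 85 mm) begins 54 mm behind the grasp point. The pads swing forward as they close: fully open they stand 13 mm farther back than shut.
Start: joints at [-1.233, 0.241, 0.005, 1.335, 0, 1.571], TCP at [0.166, -0.472, 0.231] pointing down, gripper open.
Joint ranges: [-2.72, 2.72], [-1.05, 1.87], [-1.09, 1.28], [-1.99, 2.15], [-1.42, 1.44], [-3.14, 3.14]. Speed limits (rad/s): [2.79, 2.79, 3.14, 3.14, 3.14, 3.14].

### API

Orientations are given as a 3x3 rotation matrix whose columns are the frame's x, y, z axes.
In Python, from bench import robot gives the robot as it stands. Calls block until the motion is done:
- robot.goto(position, orientation): joint-space move of the TCP to a pose.
- robot.servo_line(position, ori=None, v=0.15): straight line of the TCP; ori=None keeps the orientation; v is the mean speed in m/s.
- robot.movej(angles): joint-space move.
- robot.open() and robot.close_gripper(newtons=None): open the fingers fully, or close them until they stop; newtons is the grip in N (None keeps the last).
- robot.pause(seconds).
- robot.ik(position, orientation): joint angles nearest the present ones, or None.
- robot.get_state(): the state.
- robot.capture(name): name is "scene" or "top" or "wrist"; returns (picture, depth): 480x640x3 uint8, red, green, blue; 480x640 float32, m along the optical axis (not along the pixel's ray), 0 where there is no reading.
- robot.camera_info(name): a dict with "fov_y" (degrees; the focal length in pixels is half the picture's height over the tangent of half this angle, whatever the lens; pixels are square), "cx", "cy" (the principal point, pixels), "R" (3x3) and "t" (3): a world point X has camera coordinates R X + t. Camera axes: x right, y down, z forward; pixel columns grow to the right and rows downward; lengths in m; the calibration is good to about 2 mm. A picture is of the moment at which its call begins: read the wrist's pose just before it. camera_info takes no time and is no camera call; for the wrist camera it gives the pose at the moment of the call.
A pose or a line that the arm cannot do raises robot.MotionError and nothing moves.
- robot.hand_in(): hands the job in; it is judged then, once.
The state is a dict: "t": time; "q": joint angles; "qvel": joint speeds; "effort": joint torques, N m; "tool_pos": TCP position; "eef_rot": TCP orientation; "ft_force": force on the tool from outside, world axes, zero at the start; "torque": the same for the moment, N m; "width": opening from 0.0 (shut) to 1.0 (fully open); "grasp_force": force on a finger pad.
Only numpy, scipy, OpenCV 4.12 (cv2) and the standard library are available. Lean on these libraries where they do the work, as an engineer would, in place of code of your own. Each camera call takes 0.05 s, during which the arm holds its last target. There are 200 camera calls.

### The job

Hitch the loose pull bar to the stretching jig: pick it up, lower its socket over the ball with the foot of its tail between the fork prongs, and press the socket down until it is fully home on the ball. Only then press its latch lever all the way down, and leave the bar latched and untouched. Press gently, by feel, as the ball's height is set differently each time, and leave the other things on the bench alone.

Things in the scene. Friction and masses are not known exactly. Their poses are not given: they have to be found in the camera images.
- coupler: Loose dark steel pull bar, 196 mm long, about 0.65 kg. Square socket head 52 x 52 mm, 66 mm high, open below, 40 x 40 mm inside (2 mm play round the ball); a bar 32 mm wide, spanning z 26 to 42 mm, runs along +x to x = 170 mm. Origin: centre of the head's lower rim (z = 0, on the bench at first), z up, x towards the tail. Home, the ball's centre is at z = 34 mm and the bar level.
- head (a point): Middle of the socket head, 36 mm above the rim on the socket's axis: a good place to grip, fingers closing along the bar's y on the head's two flat sides, 52 mm apart. The bar's centre of mass lies some 50 mm from here towards the tail.
- latch (a joint): Angle of the steel latch lever on the bar (rad): about 0 raised at 40 degrees, 0.70 right down, nearly flat over the bar. Hinge along the bar's y at x = 38, z = 44 mm of the bar's frame; stiff (0.6 N m, 7 to 10 N at the paddle), it stays where it is left. Down, its claw reaches under the ball; if the socket is not home the claw strikes the ball.
- paddle (a point): Centre of the top face of the lever's paddle (34 mm along the bar, 26 mm wide), 93 mm from the hinge: in the bar's frame at about x = 99, z = 114 mm raised and x = 130, z = 58.5 mm pressed down. Press here from above, following its arc; the press falls between ball and foot, so the bar does not tip.
- pin (a joint): Travel of the 10 mm steel tell-tale pin in the centre of the head's top (m): 0 flush with the top; the ball pushes it up to stand about 7 mm proud (0.007) when the socket is fully home. Stiff: it takes about 12 N to push it up, more than the bar's own weight gives, and it stays where it is left.
- foot (a point): Underside of the foot (14 mm along the bar, 26 mm across) that hangs under the bar's tail, at x = 155 mm, z = 0 of the bar's frame (level with the socket's rim).
- jig: Stretching jig, bolted down: grey frame 240 x 100 x 26 mm (x = -45 to 195 mm) holding a steel slab with a 36 mm steel ball on a 14 mm neck and, 155 mm from it, a fork. Origin on the bench under the ball, z up, x from ball to fork. The slab's height differs each time by 0 to 22 mm and is not measured: the ball's centre is 75 to 97 mm above the bench.
- ball_axis (a point): Point on the vertical axis of the ball, 30 mm above the bench (not the ball's height).
- fork_axis (a point): Point on the vertical axis midway between the two fork prongs, 30 mm above the bench. The prongs stand 34 mm apart and rise 24 mm above the fork's floor, which is 40 to 62 mm above the bench and rises with the ball, so that the bar is level when home (to within 1 mm at the foot).
- ring_stack: Bystander: stack of black rubber rings, 64 mm across and 32 mm high; origin at its underside.
- ring_big: Bystander: stack of larger black rings, 108 mm across and 24 mm high; origin at its underside.
- spray_can: Bystander: upright can, 52 mm across and 170 mm high; origin at its underside.
- steel_rule: Bystander: flat steel strip, 30 x 200 x 4 mm; origin at its underside.
- seal_tube: Bystander: black upright rubber cylinder, 64 mm across and 90 mm high; origin at its underside.
- parts_bin: Bystander: open blue bin with rings, 150 x 200 x 80 mm; origin at its underside.
- weight: Bystander: brass weight, 50 mm across and 30 mm high; origin at its underside.

How it is judged:
By the outcome, as a careful person would: the job done as asked, in the order asked, and still so for the second after the job is handed in, with the robot touching nothing.
It also fails if it takes over 69 s, if anything falls off the work surface, if the arm or the gripper's body presses on something with over 40 N, if the wrist force passes 120 N, or if a joint passes its speed limit or range.

## Working session

There is one attempt and no reset: what is moved stays moved. The work goes in short steps, each a Python script; the robot and the scene stay as the last script left them, time stands still between calls to the robot, and variables do not carry over. Pictures are saved under pics/ and viewed, at most 10 in all, crops included, and the job is handed in when it is done.

```bash
mkdir -p pics; ls; cat > h.py <<'E'
import numpy as np, cv2
from bench import robot
def cap(n):
    ci=robot.camera_info(n); im,d=robot.capture(n); return im,d,ci
def cloud(d,ci):
    f=240/np.tan(np.radians(ci["fov_y"])/2); v,u=np.mgrid[:480,:640]
    P=np.stack([(u-ci["cx"])/f*d,(v-ci["cy"])/f*d,d],-1)
    return (P-np.array(ci["t"]))@np.array(ci["R"])
def save(im,n): cv2.imwrite("pics/"+n,cv2.cvtColor(im,cv2.COLOR_RGB2BGR))
E
python3 - <<'E'
from h import *
for n in ("scene","top"):
    im,d,ci=cap(n); save(im,n+".png"); np.savez(n,im=im,d=d,P=cloud(d,ci)); print(n,ci)
print(robot.get_state())
E
```

```text
pics
scene {'fov_y': 57.78493363799058, 'cx': 322.8499114210743, 'cy': 241.0263438964731, 'R': array([[-1.20138003e-02,  9.99927803e-01, -2.40634759e-04],
       [ 6.66719679e-01,  7.83106521e-03, -7.45267431e-01],
       [-7.45211740e-01, -9.11393001e-03, -6.66765625e-01]]), 't': array([-0.00242016, -0.28031583,  1.47511535])}
top {'fov_y': 50.71716367306714, 'cx': 329.7179318359796, 'cy': 242.28700844429605, 'R': array([[ 0.05045622, -0.99872407, -0.00209875],
       [-0.97155934, -0.04859682, -0.23175589],
       [ 0.2313582 ,  0.01373259, -0.97277171]]), 't': array([-7.97114757e-04,  5.63392136e-01,  1.37287333e+00])}
{'t': 0.1, 'q': array([-1.23298263e+00,  2.41339468e-01,  3.90258993e-03,  1.33518678e+00,
       -3.83640888e-06,  1.57080964e+00]), 'qvel': array([ 5.54434812e-04, -9.54697661e-04,  2.55717572e-03, -2.50983320e-04,
        5.33675739e-05,  4.29040624e-04]), 'effort': array([ 7.83817768e-05, -3.73139763e+01,  2.53009593e+01,  1.09067673e-02,
       -6.09594576e-05, -1.96182761e-06]), 'tool_pos': array([ 0.16553282, -0.47123256,  0.23051771]), 'eef_rot': array([[ 9.43485926e-01,  3.31412034e-01, -6.09243178e-04],
       [ 3.31412594e-01, -9.43484353e-01,  1.72278194e-03],
       [-3.86073672e-06, -1.82733138e-03, -9.99998330e-01]]), 'ft_force': array([0.15682115, 0.03643956, 0.53084401]), 'torque': array([-0.00072335, -0.02920834,  0.00743471]), 'grasp_force': 0.0, 'width': 0.9999936749202022}
```

View pics/top.png

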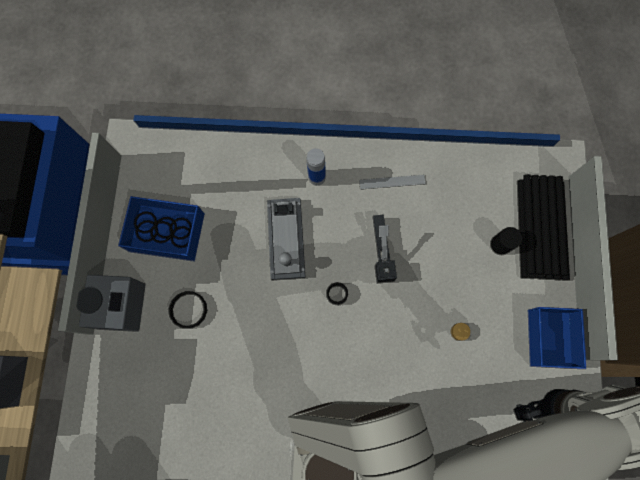

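View pics/scene.png

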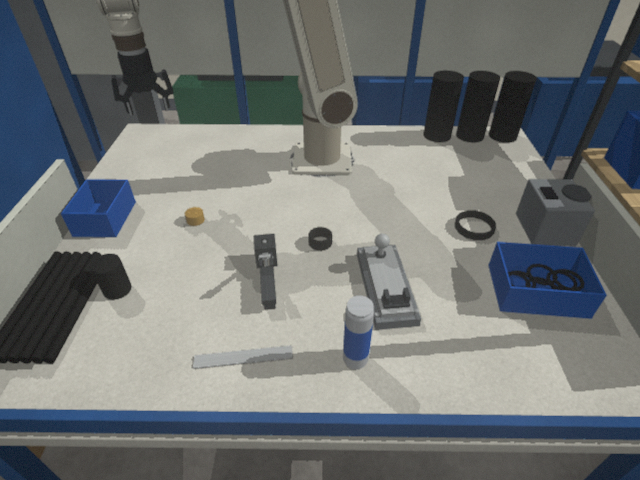

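Top view: coupler head near (385,270), tail (379,217); jig ball (285,259), fork (286,208). Scene view: coupler head (265,248), ball (382,242), fork (397,298). Next I'll get positions from the depth.

```bash
python3 - <<'E'
from h import *
z=np.load("top.npz");P=z["P"];im=z["im"]
def reg(P,u0,u1,v0,v1,lo,hi):
    Q=P[v0:v1,u0:u1].reshape(-1,3); return Q[(Q[:,2]>lo)&(Q[:,2]<hi)]
print("bench",np.median(P[330:360,200:260,2]))
for nm,a in dict(coup=(365,405,205,290,.015,.2),couphead=(365,405,250,290,.055,.075),bar=(365,405,205,255,.033,.05),
  jig=(262,310,190,285,.015,.2),jigframe=(262,310,190,285,.02,.033),ball=(272,298,245,275,.055,.2),fork=(270,302,198,222,.05,.2)).items():
    Q=reg(P,*a); r=cv2.minAreaRect((Q[:,:2]*1000).astype(np.float32))
    print(nm,len(Q),"mean",Q.mean(0).round(4),"rect",np.round(r[0],1),np.round(r[1],1),round(r[2],1),"z",np.percentile(Q[:,2],[5,50,95]).round(3))
S=np.load("scene.npz")["P"]
print("scene bench",np.median(S[220:235,220:240,2]))
for nm,a in dict(couphead=(245,285,230,275,.055,.075),bar=(250,285,262,310,.033,.05),coup=(245,285,230,312,.015,.2),ball=(370,395,230,262,.055,.2),jigframe=(350,425,230,330,.02,.033),fork=(378,415,283,308,.055,.2)).items():
    Q=reg(S,*a); r=cv2.minAreaRect((Q[:,:2]*1000).astype(np.float32))
    print(nm,len(Q),"mean",Q.mean(0).round(4),"rect",np.round(r[0],1),np.round(r[1],1),round(r[2],1),"z",np.percentile(Q[:,2],[5,50,95]).round(3))
E
```

```text
bench -0.0015983563572960833
coup 956 mean [ 0.5449 -0.1239  0.0616] rect [ 563.  -124.3] [197.4  53.4] 8.0 z [0.035 0.062 0.114]
couphead 367 mean [ 0.4955 -0.1337  0.0648] rect [ 506.6 -132.6] [82.7 52.6] 8.2 z [0.059 0.065 0.07 ]
bar 266 mean [ 0.6102 -0.1116  0.0409] rect [ 599.8 -117.5] [122.7  32.5] 8.7 z [0.035 0.041 0.046]
jig 2666 mean [0.5755 0.1584 0.0363] rect [580.9 159.8] [241.4 100.4] 7.0 z [0.021 0.035 0.074]
jigframe 1031 mean [0.5716 0.1581 0.0262] rect [581.  159.6] [241.4 100. ] 7.0 z [0.021 0.026 0.033]
ball 128 mean [0.5047 0.1492 0.093 ] rect [506.  150.3] [34.1 34.3] 76.3 z [0.084 0.094 0.101]
fork 93 mean [0.6584 0.1699 0.0652] rect [659.8 169.5] [27.5 54.2] 7.7 z [0.05  0.068 0.074]
scene bench -0.0009917681581726166
couphead 363 mean [ 0.5001 -0.1354  0.0638] rect [ 507.6 -134.4] [82.5 51.9] 9.2 z [0.058 0.064 0.067]
bar 547 mean [ 0.612  -0.1179  0.0409] rect [ 600.2 -119.8] [130.4  32. ] 9.0 z [0.037 0.041 0.044]
coup 1181 mean [ 0.5648 -0.1252  0.0506] rect [ 565.9 -125.5] [200.   52.2] 8.7 z [0.029 0.043 0.067]
ball 189 mean [0.5176 0.1474 0.0868] rect [512.8 149.1] [29.6 34.5] 5.2 z [0.06  0.09  0.098]
jigframe 1129 mean [0.6181 0.1553 0.025 ] rect [583.3 157.8] [244.5 100.7] 7.2 z [0.022 0.025 0.031]
fork 156 mean [0.6669 0.1671 0.0662] rect [664.4 167.9] [26.9 54.6] 8.8 z [0.056 0.068 0.072]
```

```bash
cat >> h.py <<'E'
def down(yaw):
    c,s=np.cos(yaw),np.sin(yaw); return np.array([[c,s,0],[s,-c,0],[0,0,-1.]])
def st():
    s=robot.get_state(); print("t%.1f"%s["t"],"pos",s["tool_pos"].round(4),"F",s["ft_force"].round(2),"M",s["torque"].round(3),"w%.3f g%.1f"%(s["width"],s["grasp_force"])); return s
def wl(nm):
    im,d,ci=cap("wrist"); P=cloud(d,ci); save(im,nm+".png"); np.savez(nm,im=im,d=d,P=P); return P
E
python3 - <<'E'
from h import *
y=np.radians(8.5); c,s=np.cos(y),np.sin(y)
robot.goto([.507,.150,.28],down(np.radians(7.1))); wl("wj"); st()
robot.goto([.493,-.1355,.25],down(y)); wl("wc"); st()
print(robot.camera_info("wrist"))
cv2.imwrite("pics/w2.png",np.hstack([cv2.resize(cv2.imread("pics/"+n),(400,300)) for n in("wj.png","wc.png")]))
E
```

```text
t3.9 pos [0.5071 0.1497 0.28  ] F [ 0.14  0.01 -0.75] M [-0.002  0.013 -0.027] w1.000 g0.0
t8.7 pos [ 0.493  -0.1354  0.25  ] F [-0.41 -0.1   0.55] M [-0.028 -0.024  0.023] w1.005 g0.0
{'fov_y': 66.70999629589711, 'cx': 327.13443024452545, 'cy': 241.7859976869772, 'R': array([[ 1.47661677e-01, -9.89037806e-01, -4.97326386e-04],
       [-9.55656145e-01, -1.42807353e-01,  2.57541048e-01],
       [-2.54788855e-01, -3.75536700e-02, -9.66267231e-01]]), 't': array([-0.20606034,  0.41332691,  0.51632801])}
```

View pics/w2.png

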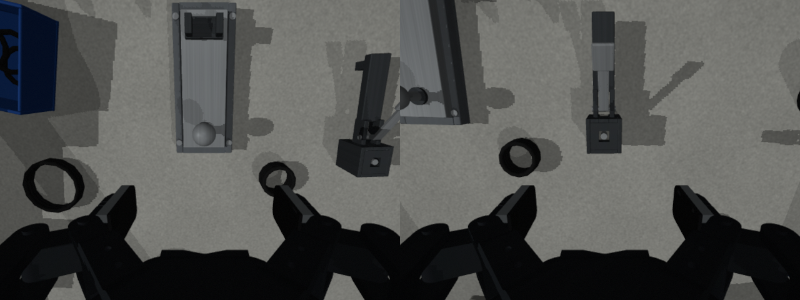

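Left: the jig, with ball (203,133) and fork (206,24). Right: the coupler, with head (603,133) and bar upward. Both are well framed, so I'll refine with the wrist depth.

```bash
python3 - <<'E'
from h import *
def rep(nm,P,lo,hi,c,r):
    Q=P.reshape(-1,3); Q=Q[(Q[:,2]>lo)&(Q[:,2]<hi)&(np.hypot(*(Q[:,:2]-c).T)<r)]
    R=cv2.minAreaRect((Q[:,:2]*1000).astype(np.float32)); print(nm,len(Q),"mean",Q.mean(0).round(4),np.round(R[0],1),np.round(R[1],1),round(R[2],1),"z",np.percentile(Q[:,2],[2,50,98]).round(4)); return Q
J=np.load("wj.npz")["P"]; C=np.load("wc.npz")["P"]
print(np.median(J[300:340,300:340,2]),np.median(C[60:200,200:300,2]))
rep("jframe",J,.02,.03,(.582,.1587),.15)
Q=rep("ball",J,.075,.13,(.507,.15),.03)
A=np.c_[2*Q,np.ones(len(Q))]; x=np.linalg.lstsq(A,(Q**2).sum(1),rcond=None)[0]; print("sphere",x[:3],np.sqrt(x[3]+x[:3]@x[:3]))
rep("fork",J,.055,.1,(.661,.169),.05)
rep("forkfloor",J,.03,.058,(.661,.169),.012)
rep("slab",J,.028,.058,(.58,.159),.05)
rep("headtop",C,.060,.072,(.49,-.1355),.042)
rep("coup",C,.02,.15,(.5645,-.125),.13)
rep("bar",C,.036,.048,(.5645,-.125),.13)
rep("paddle",C,.09,.15,(.59,-.12),.05)
E
```

```text
-0.0006165056665937421 -0.00026832958377326355
jframe 7088 mean [0.5949 0.162  0.0256] [582.5 160.4] [240.7 100.4] 7.0 z [0.0229 0.0256 0.0291]
ball 1125 mean [0.51   0.1514 0.0942] [508.4 151.2] [35.  34.4] 51.7 z [0.0839 0.095  0.1003]
sphere [0.5078163  0.15113105 0.08252319] 0.01757199635845353
fork 896 mean [0.6601 0.1699 0.0699] [661.1 170.2] [25.8 54. ] 7.1 z [0.0568 0.071  0.0728]
forkfloor 582 mean [0.6611 0.169  0.0473] [661.  168.8] [23.2 23.7] 51.0 z [0.0457 0.0474 0.0489]
slab 6559 mean [0.5813 0.16   0.0372] [579.4 162.7] [99.6 77.5] 7.0 z [0.0356 0.0372 0.0388]
headtop 3040 mean [ 0.4944 -0.1337  0.0654] [ 499.  -133.1] [64.6 51.9] 8.3 z [0.0629 0.0655 0.0671]
coup 9168 mean [ 0.5575 -0.124   0.0683] [ 564.1 -123.7] [196.   51.9] 8.3 z [0.0401 0.0652 0.1225]
bar 2487 mean [ 0.6206 -0.1143  0.0419] [ 578.6 -124.5] [167.9  49.9] 4.9 z [0.0397 0.0417 0.0471]
paddle 2024 mean [ 0.5895 -0.1189  0.1113] [ 584.8 -119.7] [45.2 26. ] 9.1 z [0.0915 0.1125 0.1237]
```

```bash
python3 - <<'E'
from h import *
y=np.radians(8.3)
robot.servo_line([.4929,-.1343,.07],down(y),v=.15)
robot.servo_line([.4929,-.1343,.018],v=.08); st()
robot.close_gripper(110); st()
robot.servo_line([.4929,-.1343,.155],v=.12); st()
robot.servo_line([.5078,.151,.155],down(np.radians(7.0)),v=.22); robot.pause(.3); s=st()
P=wl("wh"); print(s["eef_rot"].round(3))
E
```

```text
t10.8 pos [ 0.4933 -0.1344  0.0183] F [-0.06 -0.52  0.84] M [ 0.013 -0.028  0.024] w1.001 g0.0
t11.2 pos [ 0.4936 -0.1344  0.019 ] F [-1.43 -0.16  5.31] M [0.114 0.29  0.035] w0.601 g115.7
t12.5 pos [ 0.492  -0.1341  0.1539] F [-0.13  0.09 -6.73] M [-0.053  0.371  0.034] w0.597 g115.0Traceback (most recent call last):
  File "<stdin>", line 7, in <module>
bench.MotionError: the arm cannot follow that straight line within its joint ranges
```

```bash
python3 - <<'E'
from h import *
T=down(np.radians(7.0))
print(robot.get_state()["q"].round(3),np.round(robot.ik([.5078,.151,.155],T),3))
robot.goto([.5078,.151,.155],T); robot.pause(.3); s=st()
P=wl("wh"); print(s["eef_rot"].round(3))
E
```

```text
[-0.266  0.309 -0.109  1.155 -0.     2.731] [ 0.289  0.344 -0.057  1.17   0.    -2.975]
t17.5 pos [0.5078 0.151  0.155 ] F [ 0.6  -1.22 -6.01] M [-0.064  0.309 -0.028] w0.594 g115.0
[[ 0.993  0.122  0.   ]
 [ 0.122 -0.993  0.   ]
 [ 0.    -0.    -1.   ]]
```

View pics/wh.png

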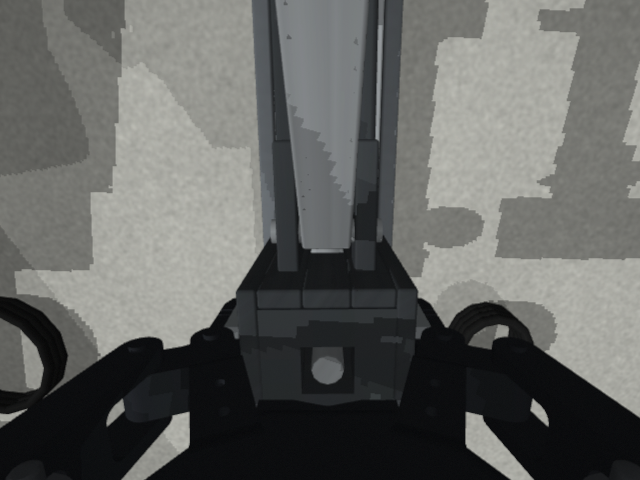

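The held head shows in the wrist view with the pin at (328,369), still flush, and the bar running straight up the picture over the jig. Next: its pose relative to the TCP.

```bash
python3 - <<'E'
from h import *
P=np.load("wh.npz")["P"]; im=np.load("wh.npz")["im"]
for u,v in((328,369),(270,335),(385,335),(285,220),(365,220),(328,310)): print((u,v),P[v,u].round(4))
t=P[312:400,262:395].reshape(-1,3)
m=np.abs(t[:,2]-np.median(t[:,2]))<.006; t=t[m]
n=np.linalg.svd(t-t.mean(0),full_matrices=False)[2][2]; print("top n",n*np.sign(n[2]),t.mean(0),len(t))
g=cv2.cvtColor(im,cv2.COLOR_RGB2GRAY)[345:395,300:355]
ys,xs=np.nonzero(g>90); 
print("pin px",xs.mean()+300,ys.mean()+345,len(xs)); 
q=P[345:395,300:355][g>90]; print("pin xyz",np.median(q,0))
Q=P.reshape(-1,3);c,s=np.cos(np.radians(7)),np.sin(np.radians(7))
L=(Q-[.5078,.151,0])@np.array([[c,-s,0],[s,c,0],[0,0,1]])
# bar top / lever in the local frame
for a in(.03,.05,.07,.09,.1,.11,.13,.15):
    k=(abs(L[:,0]-a)<.002)&(abs(L[:,1])<.03)&(L[:,2]>.125)
    if k.sum()>5: print(a,k.sum(),"y",L[k,1].min().round(4),L[k,1].max().round(4),"z",np.percentile(L[k,2],[2,50,98]).round(4))
E
```

```text
(328, 369) [0.5078 0.1512 0.202 ]
(270, 335) [0.5164 0.1694 0.2011]
(385, 335) [0.5205 0.136  0.201 ]
(285, 220) [0.5481 0.1696 0.1867]
(365, 220) [0.5508 0.1449 0.1855]
(328, 310) [0.5268 0.1536 0.2019]
top n [-0.03057779 -0.00433506  0.99952299] [0.51197993 0.15174078 0.2013708 ] 10850
pin px 326.6363636363636 370.64335664335664 572
pin xyz [0.50700218 0.15162251 0.20160821]
0.03 598 y -0.0154 0.0167 z [0.1712 0.1854 0.1867]
0.05 1352 y -0.0149 0.0169 z [0.1844 0.2068 0.21  ]
0.07 2110 y -0.0149 0.0169 z [0.1764 0.2241 0.2267]
0.09 309 y -0.0149 0.017 z [0.1755 0.1773 0.1786]
0.1 257 y -0.0148 0.0175 z [0.1746 0.1771 0.1788]
```

```bash
python3 - <<'E'
from h import *
X=[.5081,.1508]
robot.servo_line(X+[.128],v=.06); s=st(); b=s["ft_force"][2]
z=.128
while z>.060:
    z-=.004 if z>.080 else .001
    robot.servo_line(X+[z],v=.04 if z>.08 else .012); s=robot.get_state(); f=s["ft_force"]
    print("%.3f act %.4f"%(z,s["tool_pos"][2]),f.round(1),s["torque"].round(2),"t%.1f"%s["t"])
    if f[2]-b>(12 if z>.082 else 32) or np.hypot(*f[:2])>15: break
wl("wp"); st()
E
```

```text
t18.2 pos [0.5079 0.1507 0.1276] F [ 0.06  1.4  -6.36] M [0.02  0.344 0.055] w0.594 g115.1
0.124 act 0.1240 [ 0.6 -0.5 -6.1] [-0.04  0.34 -0.04] t18.4
0.120 act 0.1197 [ 0.5  0.7 -5.7] [-0.07  0.32 -0.04] t18.7
0.116 act 0.1156 [ 0.  -0.4 -6.3] [-0.02  0.38  0.02] t18.9
0.112 act 0.1116 [-0.3  0.7 -5.9] [-0.1   0.29 -0.03] t19.2
0.108 act 0.1076 [-0.1  0.5 -5.7] [-0.07  0.33  0.01] t19.4
0.104 act 0.1036 [-0.6 -0.2 -6.1] [-0.03  0.32  0.01] t19.7
0.100 act 0.0996 [ 0.1  0.4 -6.7] [-0.09  0.33 -0.01] t19.9
0.096 act 0.0956 [-0.  -0.5 -6.5] [-0.06  0.27 -0.02] t20.2
0.092 act 0.0916 [ 0.2 -0.4 -6.3] [-0.04  0.3   0.01] t20.4
0.088 act 0.0876 [-1.3  0.6 -6.1] [-0.07  0.31  0.  ] t20.7
0.084 act 0.0836 [-0.3 -0.3 -7.1] [0.05 0.32 0.04] t20.9
0.080 act 0.0799 [ 0.   0.9 -6.2] [-0.02  0.28 -0.06] t21.4
0.079 act 0.0790 [ 0.5  0.  -6.3] [-0.05  0.34 -0.01] t21.6
0.078 act 0.0779 [-0.2 -0.9 -5.8] [-0.07  0.33 -0.03] t21.9
0.077 act 0.0769 [ 0.6  0.4 -5.7] [-0.02  0.33 -0.  ] t22.1
0.076 act 0.0759 [ 0.3 -0.4 -5.5] [-0.04  0.28  0.02] t22.4
0.075 act 0.0749 [ 0.3  0.  -6. ] [-0.04  0.35  0.  
[... 187 characters left out ...]

0.071 act 0.0719 [-3.6 -2.1  5.8] [-0.26  0.94  0.03] t23.6
0.070 act 0.0709 [-3.2 -0.3  5.1] [-0.21  0.88 -0.  ] t23.9
0.069 act 0.0699 [-2.7 -0.4  4.5] [-0.22  0.9   0.03] t24.1
0.068 act 0.0689 [-3.3 -2.   4.5] [-0.16  0.95 -0.02] t24.4
0.067 act 0.0679 [-3.3 -0.6  5.2] [-0.22  0.86  0.04] t24.6
0.066 act 0.0671 [-4.  -0.8  6.6] [-0.21  1.01  0.04] t24.9
0.065 act 0.0669 [-5.3 -0.9 10.8] [-0.34  1.3  -0.04] t25.1
0.064 act 0.0667 [-6.2 -1.7 15.4] [-0.45  1.63  0.03] t25.4
0.063 act 0.0666 [-8.4 -2.5 21.6] [-0.55  2.03 -0.04] t25.6
0.062 act 0.0665 [-10.2  -3.2  27.1] [-0.66  2.43 -0.08] t25.9
t25.9 pos [0.5088 0.151  0.0665] F [-10.52  -2.76  25.92] M [-0.636  2.415 -0.04 ] w0.591 g119.5
```

```bash
python3 - <<'E'
from h import *
robot.servo_line([.5081,.1508,.0665],v=.03); st()
robot.open(); robot.pause(.2); st()
robot.servo_line([.5081,.1508,.20],v=.15); robot.pause(.2); st()
P=wl("wr"); im=np.load("wr.npz")["im"]
E
```

```text
t26.2 pos [0.5089 0.151  0.0669] F [-0.83 -0.66  3.6 ] M [-0.127  0.572 -0.034] w0.595 g115.8
t26.9 pos [0.5081 0.1508 0.0665] F [-0.35 -1.44  0.04] M [0.038 0.058 0.006] w1.002 g0.0
t28.1 pos [0.5075 0.1506 0.1989] F [0.01 0.63 0.96] M [-0.002 -0.023 -0.028] w1.001 g0.0
```

View pics/wr.png

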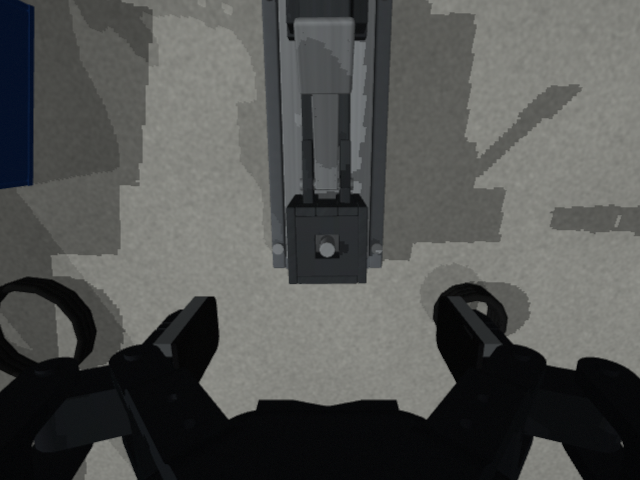

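The bar sits on the jig with the pin showing at (327,247) and the paddle at about (326,55). I'll measure pin height, level and paddle.

```bash
python3 - <<'E'
from h import *
P=np.load("wr.npz")["P"]
Q=P.reshape(-1,3);c,s=np.cos(np.radians(7)),np.sin(np.radians(7))
L=(Q-[.5078,.151,0])@np.array([[c,-s,0],[s,c,0],[0,0,1]]); I=L.reshape(480,640,3)
t=L[(abs(L[:,0])<.03)&(abs(L[:,1])<.03)&(abs(L[:,2]-.115)<.004)]
r=cv2.minAreaRect((t[:,:2]*1000).astype(np.float32)); print("head",r,np.median(t,0))
t=t[np.abs(t[:,1])>.01]; k=np.polyfit(t[:,0],t[:,2],1); print("slope",k)
k=(np.hypot(L[:,0],L[:,1])<.004); print("pin z",np.percentile(L[k,2],[5,50,95]))
k=(L[:,2]>.14)&(L[:,0]>.06)&(L[:,0]<.13)&(abs(L[:,1])<.02); p=L[k]
r=cv2.minAreaRect((p[:,:2]*1000).astype(np.float32)); print("paddle",r,np.percentile(p,[2,50,98],axis=0).round(4))
k=(L[:,0]>.12)&(L[:,0]<.17)&(abs(L[:,1])<.015)&(L[:,2]>.075)&(L[:,2]<.11); print("bartail",k.sum(),np.median(L[k],0) if k.any() else 0)
E
```

```text
head ((0.5325717926025391, 0.2543067932128906), (52.862144470214844, 52.07807159423828), 0.5817030668258667) [0.00283911 0.0003215  0.11373243]
slope [-0.00475497  0.11373636]
pin z [0.12055476 0.12133548 0.12216629]
paddle ((90.77001953125, 1.077925682067871), (52.141441345214844, 26.11161231994629), 0.7738152742385864) [[ 6.470e-02 -1.080e-02  1.418e-01]
 [ 9.710e-02  2.000e-04  1.643e-01]
 [ 1.150e-01  1.330e-02  3.412e-01]]
bartail 813 [0.14477844 0.00028064 0.08937345]
```

Socket is home: pin proud ~7.5 mm, bar level. Now the latch.

```bash
python3 - <<'E'
from h import *
y=np.radians(7);c,s=np.cos(y),np.sin(y); T=down(y); R0=.0477
W=lambda x,z:[.5078+c*x,.151+s*x,R0+z]
robot.close_gripper(30)
robot.servo_line(W(.090,.145),T,v=.12); robot.pause(.2); b=st()["ft_force"]
def go(th,extra=0,v=.04):
    ph=max(th-np.radians(9),0); e=.011-.009*np.sin(ph)/np.sin(.7)
    robot.servo_line(W(.038+.093*np.cos(th)-.009*np.sin(ph)/np.sin(.7), .044+.093*np.sin(th)+e*np.tan(ph)*.5-extra),v=v)
    q=robot.get_state(); f=q["ft_force"]-b; print(round(np.degrees(th),1),round(extra,4),q["tool_pos"].round(4),f.round(1),"t%.1f"%q["t"]); return f
ok=True
for th in np.radians(np.linspace(49,9,11)):
    f=go(th)
    if np.linalg.norm(f)>30: ok=False;break
ex=0
while ok and f[2]<20 and ex<.012:
    ex+=.001; f=go(np.radians(9),ex,.015)
E
```

```text
t30.0 pos [0.5967 0.1619 0.1931] F [0.31 0.37 1.15] M [ 0.029 -0.021 -0.043] w-0.001 g0.0
49.0 0 [0.5973 0.162  0.1629] [-0.2 -0.3 -1.7] t30.9
45.0 0 [0.6031 0.1628 0.1589] [-1.7 -0.4  1.2] t31.3
41.0 0 [0.608  0.1633 0.1537] [-2.2 -0.5  1.1] t31.6
37.0 0 [0.6126 0.1639 0.1483] [-2.6 -0.5  0.1] t31.9
33.0 0 [0.6174 0.1644 0.1431] [-1.4 -0.7 -1.2] t32.2
29.0 0 [0.622  0.165  0.1379] [-0.8  0.   0.2] t32.6
25.0 0 [0.6258 0.1655 0.132 ] [-1.5 -0.7 -0.3] t32.9
21.0 0 [0.6293 0.1659 0.1258] [-1.6 -1.   0.3] t33.2
17.0 0 [0.6323 0.1663 0.1193] [-1.3 -0.5 -0.2] t33.5
13.0 0 [0.6349 0.1666 0.1127] [-0.4 -0.6 -0.4] t33.9
9.0 0 [0.6369 0.1669 0.1061] [-0.8 -0.3  0.4] t34.2
9.0 0.001 [0.6369 0.1669 0.1061] [-2.4 -0.6  3.5] t34.4
9.0 0.002 [0.637  0.1669 0.1059] [-4.7 -1.5  8. ] t34.7
9.0 0.003 [0.637  0.1669 0.1058] [-5.1 -1.3 11.4] t34.9
9.0 0.004 [0.637  0.167  0.1057] [-6.9 -1.2 14.6] t35.2
9.0 0.005 [0.6371 0.167  0.1056] [-7.6 -1.3 17.8] t35.4
9.0 0.006 [0.6371 0.167  0.1055] [-9.  -1.4 21.5] t35.7
```

```bash
python3 - <<'E'
from h import *
y=np.radians(7);c,s=np.cos(y),np.sin(y)
p=robot.get_state()["tool_pos"]
robot.servo_line([p[0],p[1],.125],v=.06)
robot.servo_line([.53,.1535,.23],v=.15); robot.pause(.2); st()
P=wl("wl")
L=(P.reshape(-1,3)-[.5078,.151,0])@np.array([[c,-s,0],[s,c,0],[0,0,1]])
for n,a,b,w in(("head",-.022,-.01,.02),("pin",-.003,.003,.003),("lever60",.055,.06,.012),("pad118",.117,.12,.012),("pad130",.128,.132,.012),("pad142",.14,.143,.012),("tail",.16,.166,.015)):
    k=(L[:,0]>a)&(L[:,0]<b)&(abs(L[:,1])<w)&(L[:,2]<.25); print(n,k.sum(),np.percentile(L[k,2],[5,50,95]).round(4))
E
```

```text
t37.6 pos [0.5301 0.1534 0.229 ] F [-0.56 -0.13 -0.3 ] M [ 0.004  0.017 -0.003] w0.002 g0.0
head 427 [0.1127 0.1138 0.1148]
pin 63 [0.1204 0.1213 0.1222]
lever60 205 [0.0469 0.1051 0.1065]
pad118 155 [0.1046 0.1056 0.107 ]
pad130 216 [0.1044 0.1057 0.1069]
pad142 168 [0.1043 0.1057 0.1069]
tail 393 [0.088  0.0893 0.0905]
```

View pics/wl.png

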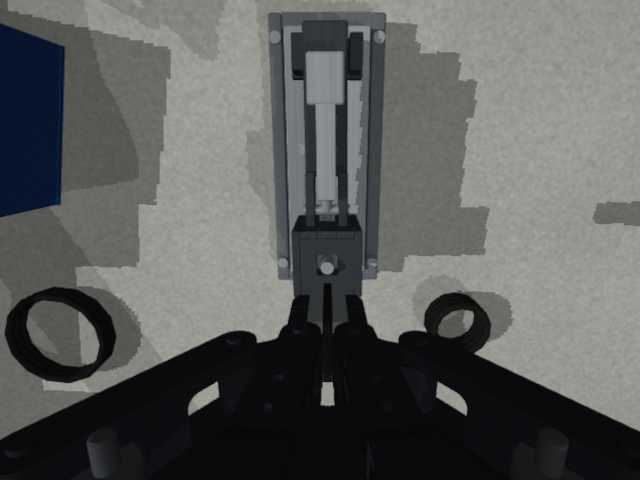

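The lever lies flat over the bar (paddle at (325,78), level at 105.7 mm). The pin stands 7.5 mm proud at (327,267), the foot is between the prongs, and the gripper is clear.

```bash
python3 -c "
from h import *
print(robot.hand_in())"
```

```text
the job is handed in; nothing more can be done
None
```

The bar is home on the ball (tell-tale pin about 7.5 mm proud) and latched with the lever flat. The robot was clear of it when I handed the job in at about 38 s, but the hand-in gave no verdict.

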